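Find and leave the high spot of an oval bangle mandrel on its centres

ROBOT

A 6-joint arm with a two-finger parallel gripper is mounted at the origin on the work surface. World frame = base frame: x ahead of the robot, y to its left, z up, the work surface at z = 0. Lengths are in m, angles in rad, forces in N, time in s.
With the tool pointing down it reaches from about 0.35 to 0.725 m from the base axis. Payload 6 kg.
Tool frame: the origin (TCP) lies at the very end of the fingers, on their centre line; the grasp point (between the pads) lies 19 mm behind it; z points along the fingers, y is the direction in which the jaws open and shut (so a half turn about z gives the same grasp; the last joint's range is limited). The gripper opens to 85 mm and grips with 20 to 120 N. Pads are 22 mm wide; open, the fingers measure 114 mm over their backs; the gripper's body (76 mm by 85 mm) begins 54 mm behind the grasp point. The pads swing forward as they close: fully open they stand 13 mm farther back than shut.
Start: joints at [-0.94, 0.04, 0.085, 0, -1.615, -0.334], TCP at [0.175, -0.574, 0.231] pointing down, gripper open.
Joint ranges: [-2.56, 2.56], [-1.29, 2.01], [-1.08, 1.49], [-3.29, 1.98], [-2.81, -0.18], [-2.99, 2.99]. Speed limits (rad/s): [2.57, 2.57, 3.01, 3.14, 3.14, 3.14].

INTERFACE

Orientations are given as a unit quaternion [w, x, y, z].
In Python, from workcell import state, read_camera, hand_in gives the robot as it stands.
- The arm moves only by the shell command python3 -m creep 'ROWS' [FORCE]. ROWS is JSON, a list of rows, each a list of 5 numbers: the opening, from -1 (shut) to 1 (fully open), then the shift along the world's x, y, z in m, then the turn about the world's z in degrees. A call has 1 to 20 rows; each row is the pose to reach, as a shift and turn from the pose commanded when the call began; what a row does not reach only later rows make up. A row lasts 1/12 s, in which the tool goes at most 41.7 mm and 7.16 degrees, less where a joint would pass 70% of its speed; a pose out of reach is approached as far as the arm can. A call with a gripper value outside its range is refused whole. The fingers move at their own pace and stop on an object; FORCE is the grip in N (left out, the last holds). Time passes only in rows, so rows that repeat a pose let the fingers close. It gives the time, the measured TCP pose, the force and the opening at its end, in the units of the state.
- state(): the state, without advancing time (a new reading comes with each control period).
- read_camera(name): name is "side" or "top" or "wrist"; returns a dict with "color" (400x640x3 uint8, blue, green, red), "fx", "fy", "cx", "cy" (pixels), "view" (4x4, takes a point from world to camera coordinates); the wrist camera has in their place "T_tool_cam" (4x4, takes a point from camera to tool coordinates, whose origin is the TCP and whose axes are the flange's). Camera axes: x right, y up, looking along -z (the intrinsics and any distortion apply to the point x, -y, -z); pixel columns grow to the right and rows downward; lengths in m; the calibration is good to about 2 mm. A picture is of the moment at which its call begins: read the wrist's pose just before it. There is no depth.
- hand_in(): hands the job in, once; it reports no verdict.
The state is a dict: "clock": time; "joints": joint angles; "qvel": joint speeds; "effort": joint torques, N m; "position": TCP position; "tool_rot": TCP orientation; "force": force on the tool from outside, world axes, zero at the start; "wrist_torque": the same for the moment, N m; "opening": finger opening in m.
Only numpy, scipy, OpenCV 4.12 (cv2) and the standard library are available. Lean on these libraries where they do the work, as an engineer would, in place of code of your own. Each camera call takes 0.05 s, during which the arm holds its last target. There are 200 camera calls.

TASK

On the stand with the dial gauge, take the upright handle and turn the oval mandrel on its centres until the gauge plunger has been pushed in to its highest reading and the reading has then clearly fallen off again, by a good 3 mm, so you know that was the peak. Then turn it back and leave the mandrel on its highest reading, letting go of the handle. Do not turn the mandrel on the other stand, the one without a gauge.

Things in the scene. Friction and masses are not known exactly. Their poses are not given: they have to be found in the camera images.
- gauge_stand: Grey C-shaped stand, 178 mm high, fixed, with the dial gauge; holds a steel oval mandrel (80 x 48 mm, 50 high) upright between centres. Origin: on the vertical turning axis at table height. Its column stands 105 mm to +x of the axis. The mandrel turns about 2 rad between stops (1-2 N at the handle) and stays where left. It starts 0.75 to 1.2 rad short of the high spot and can go 0.75 rad beyond.
- handle (a point): Centre of the top end of the gauge stand's upright round brass handle pin: 16 mm thick, 68 tall, top 175 mm above the table, 110 mm from the axis, rigid on a flat crank arm (top at 107 mm) clamped to the mandrel at an angle that differs each time. It swings level on the robot's side of the stand. The high spot is reached by turning counter-clockwise seen from above (handle goes towards -y).
- plunger (a joint): The gauge's sprung level plunger that rides on the oval, in m: 0 when out at the narrow side, about 0.016 at the high spot (long axis of the oval in line with it), 0.0145 at 0.35 rad and 0.012 at 0.6 rad to either side of it. Spring force 2.5 to 4 N.
- dial (a point): Centre of the gauge's white dial, facing up, 87 mm above the table, 120 mm from the axis; round housing 90 mm across. Its black needle follows the plunger, turning clockwise seen from above by about 275 degrees for the full 16 mm.
- plain_handle (a point): Centre of the top end of the like handle pin on the other stand, which has a round mandrel (60 mm) and no gauge. Same sizes, 110 mm from its own axis. To be left alone.

How it is judged:
By the outcome, as a careful person would: the job done as asked, in the order asked, and still so for the second after the job is handed in, with the robot touching nothing.
It also fails if it takes over 51 s, if anything falls off the work surface, if the arm or the gripper's body presses on something with over 40 N, if the wrist force passes 120 N, or if a joint passes its speed limit or range.

## Working session

There is one attempt and no reset: what is moved stays moved. The work goes in short steps, Python scripts to look and compute and a shell command to move; the robot and the scene stay as the last step left them, time stands still between calls to the robot, and variables do not carry over. Pictures are saved under pics/ and viewed, and the job is handed in when it is done.

```bash
mkdir -p pics
cat > h.py <<'E'
import numpy as np, cv2
from workcell import state, read_camera
def snap(n,f):
    c=read_camera(n); cv2.imwrite('pics/'+f,c['color']); return c
def ray(c,u,v):
    V=np.array(c['view']); d=np.array([(u-c['cx'])/c['fx'],-(v-c['cy'])/c['fy'],-1]); R=V[:3,:3]
    return -R.T@V[:3,3], R.T@d
def onz(c,u,v,z):
    o,d=ray(c,u,v); return o+d*(z-o[2])/d[2]
E
python3 - <<'E'
from h import *
for n in("top","side"):
    c=snap(n,n+"0.png"); print(n,[ (k,np.round(v,3)) for k,v in c.items() if k!='color'])
print(state())
E
```

```text
top [('fx', np.float64(382.659)), ('fy', np.float64(382.659)), ('cx', np.float64(317.417)), ('cy', np.float64(199.751)), ('view', array([[ 0.022, -1.   ,  0.02 , -0.069],
       [ 0.995,  0.024,  0.095, -0.58 ],
       [-0.096,  0.018,  0.995, -0.872],
       [ 0.   ,  0.   ,  0.   ,  1.   ]]))]
side [('fx', np.float64(445.327)), ('fy', np.float64(445.327)), ('cx', np.float64(314.16)), ('cy', np.float64(200.02)), ('view', array([[-0.935, -0.353, -0.015,  0.515],
       [ 0.211, -0.593,  0.777, -0.222],
       [-0.283,  0.724,  0.629, -0.747],
       [ 0.   ,  0.   ,  0.   ,  1.   ]]))]
{'clock': 0.1, 'joints': array([-9.40321387e-01,  4.07717943e-02,  8.38888165e-02, -3.74752925e-04,
       -1.61547166e+00, -3.33683874e-01]), 'qvel': array([ 0.00175251, -0.00181788,  0.00425141,  0.00027855, -0.00084059,
        0.00024073]), 'effort': array([-3.90485453e-03, -3.69343507e+01,  3.48285270e+01,  6.95167154e+00,
       -4.43532073e-03,  3.04309503e-05]), 'position': array([ 0.17543902, -0.5734763 ,  0.2303619 ]), 'tool_rot': array([-1.95371920e-04, -1.47859575e-01,  9.89008040e-01,  7.77144795e-04]), 'force': array([0.52444815, 0.19345407, 0.09734977]), 'wrist_torque': array([0.0308665 , 0.04948665, 0.0064462 ]), 'opening': 0.08528473344307377}
```

View pics/top0.png

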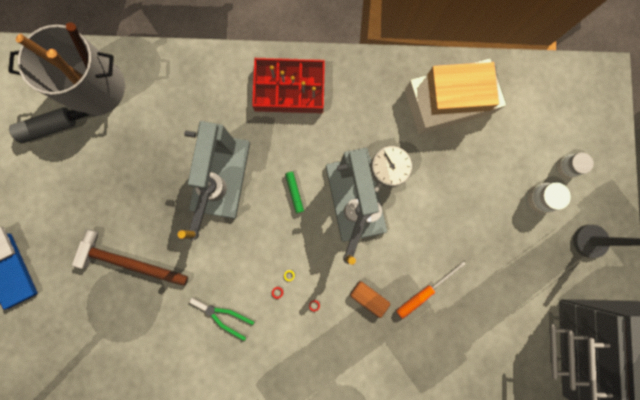

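View pics/side0.png

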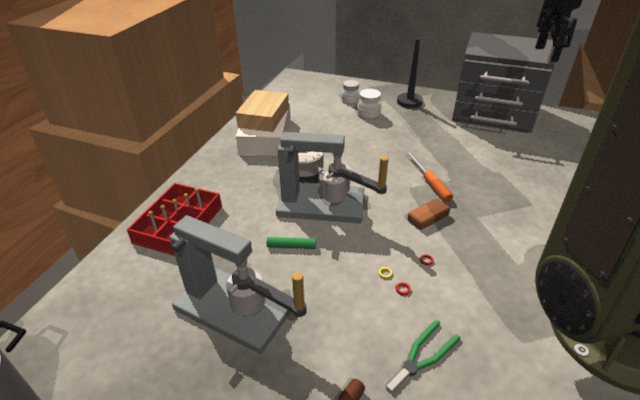

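Run:
```python
from h import *
c=read_camera("top"); im=c['color']
hsv=cv2.cvtColor(im,cv2.COLOR_BGR2HSV)
m=cv2.inRange(hsv,(12,120,90),(30,255,255)); m[:225]=0;m[275:]=0;m[:,:165]=0;m[:,380:]=0
n,l,s,ce=cv2.connectedComponentsWithStats(m)
for i in range(1,n):
    if s[i,4]>6: print(s[i],ce[i],onz(c,*ce[i],.175))
d=onz(c,392,166,.087);h=onz(c,351,261,.175); print('dial',d)
v=(d-h)[:2];L=np.hypot(*v);a=(.11**2-.12**2+L*L)/2/L;b=np.sqrt(max(0,.11**2-a*a));u=v/L
for sg in(1,-1):print('axis',h[:2]+a*u+sg*b*np.array([-u[1],u[0]]),L)
cv2.imwrite('pics/topz.png',cv2.resize(im[120:290,270:440],None,fx=3.5,fy=3.5,interpolation=cv2.INTER_CUBIC))
```

```text
[177 230  19   9 124] [184.7016129  233.56451613] [0.49557728 0.2022582  0.175     ]
[347 256   9   9  63] [350.96825397 259.93650794] [ 0.4517734  -0.12103206  0.175     ]
[284 270  11   5  37] [289.         272.02702703] [ 0.42618846 -0.00159582  0.175     ]
dial [ 0.65543112 -0.21921802  0.087     ]
axis [ 0.55470673 -0.15399076] 0.2278922346540035
axis [ 0.54134703 -0.18200485] 0.2278922346540035
```

View pics/topz.png

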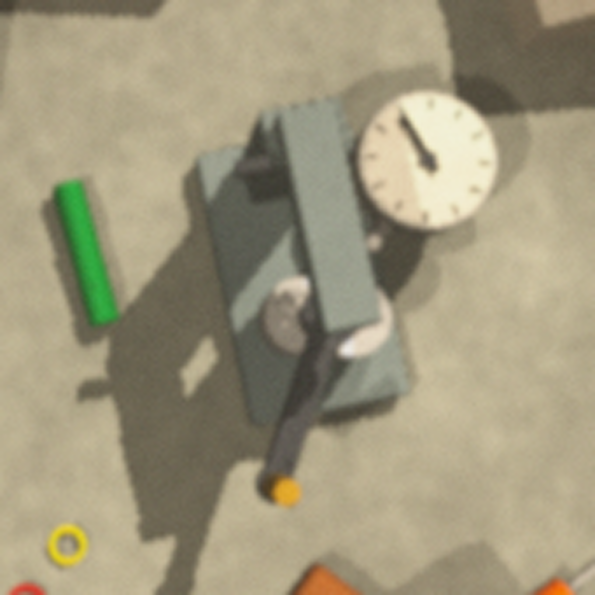

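```bash
python3 -m creep '[[1,0,0,0.03,0],[1,0,0,0.07,0],[1,0.02,0.03,0.07,-5],[1,0.04,0.065,0.07,-10],[1,0.06,0.1,0.07,-15],[1,0.08,0.135,0.07,-20],[1,0.1,0.17,0.07,-25],[1,0.12,0.205,0.07,-30],[1,0.14,0.24,0.07,-35],[1,0.16,0.275,0.07,-35],[1,0.18,0.31,0.07,-35],[1,0.2,0.345,0.07,-35],[1,0.22,0.38,0.07,-35],[1,0.24,0.41,0.07,-35],[1,0.26,0.435,0.07,-35],[1,0.277,0.452,0.07,-35],[1,0.277,0.452,0.07,-35],[1,0.277,0.452,0.07,-35]]'
python3 - <<'E'
from h import *
s=state();c=snap("wrist","w0.png");print(s['position'],s['tool_rot'],s['clock']);print(c['fx'],c['cx'],c['cy'],[k for k in c],c['T_tool_cam'])
snap("top","top1.png")
E
```

```text
clock: 1.65
position: [0.4528, -0.1208, 0.3004]
tool_rot: [-0.001, 0.155, 0.988, -0.0]
force: [-1.1, -0.3, 0.7]
opening: 0.0855
[ 0.45281756 -0.12077905  0.30044973] [-9.36566618e-04  1.55316976e-01  9.87864230e-01 -1.48504865e-04] 1.65
321.30698462229753 317.186299436923 199.28278155718058 ['color', 'fx', 'fy', 'cx', 'cy', 'T_tool_cam'] [[-7.22927989e-04  9.50299076e-01  3.11337667e-01  7.98591276e-02]
 [ 9.99999716e-01  7.53375946e-04  2.24685880e-05  5.87390329e-04]
 [-2.13202431e-04  3.11337595e-01 -9.50299351e-01 -1.43508932e-01]
 [ 0.00000000e+00  0.00000000e+00  0.00000000e+00  1.00000000e+00]]
```

View pics/w0.png

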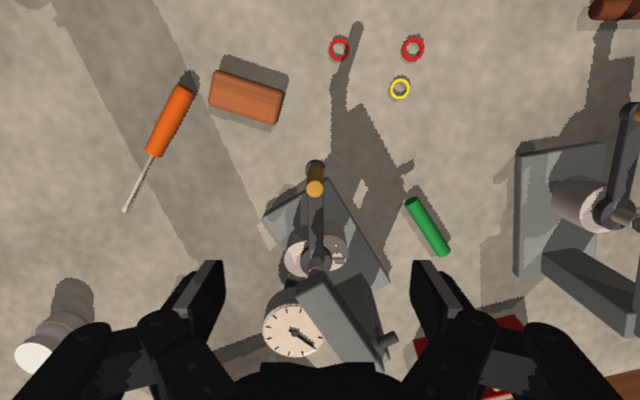

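View pics/top1.png

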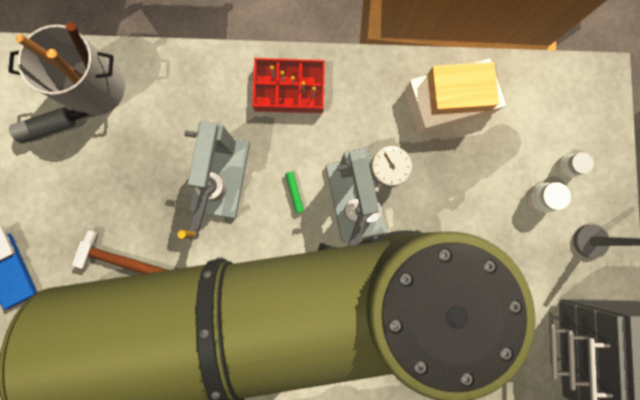

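```bash
cat >> h.py <<'E'
from scipy.spatial.transform import Rotation as Ro
def wz(s,c,u,v,z):
    q=s['tool_rot'];R=Ro.from_quat([q[1],q[2],q[3],q[0]]).as_matrix();T=np.array(c['T_tool_cam'])
    d=R@T[:3,:3]@np.array([(u-c['cx'])/c['fx'],-(v-c['cy'])/c['fy'],-1]);o=np.array(s['position'])+R@T[:3,3]
    return (o+d*(z-o[2])/d[2])[:2]
E
python3 - <<'E'
from h import *
s=state();c=read_camera("wrist");im=c['color'];print(s['position'],s['tool_rot'])
hsv=cv2.cvtColor(im,cv2.COLOR_BGR2HSV)
m=cv2.inRange(hsv,(12,110,90),(30,255,255));m[:,:290]=0;m[:,340:]=0;m[:150]=0;m[215:]=0
n,l,st,ce=cv2.connectedComponentsWithStats(m);print(st[1:],ce[1:])
print('h',wz(s,c,315.5,188.5,.175),'dial',wz(s,c,296,330,.087))
cv2.imwrite('pics/w0z.png',cv2.resize(im[150:370,240:400],None,fx=2.7,fy=2.7,interpolation=cv2.INTER_CUBIC))
E
```

```text
[ 0.45223773 -0.12204197  0.30129047] [-7.83377276e-05  1.56410326e-01  9.87692156e-01 -9.11113467e-05]
[[307 180  19  17 250]] [[315.892 188.008]]
h [ 0.4506234  -0.12247574] dial [ 0.65585461 -0.21788413]
```

View pics/w0z.png

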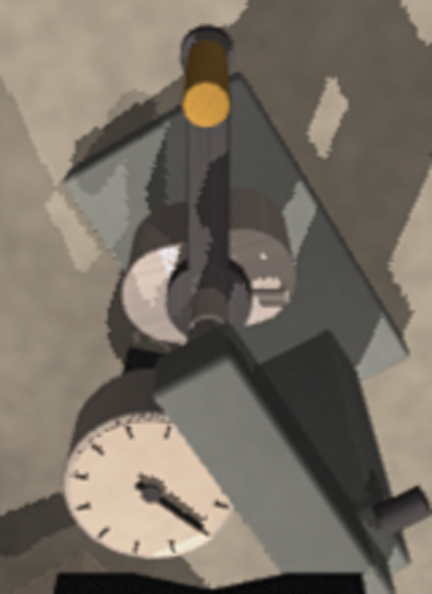

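```bash
python3 - <<'E'
from h import *
s=state();c=read_camera("wrist");a=wz(s,c,317.4,259,.107);h=np.array([.451,-.1215]);d=np.array([.6556,-.2186])
print(a,np.hypot(*(a-h)),np.hypot(*(a-d)))
v=d-h;L=np.hypot(*v);t=(.11**2-.12**2+L*L)/2/L;b=np.sqrt(.11**2-t*t);u=v/L
A=h+t*u+b*np.array([-u[1],u[0]]);print(A,np.degrees(np.arctan2(*(h-A)[::-1])),np.degrees(np.arctan2(*(d-A)[::-1])))
E
python3 -m creep '[[1,0,0,-0.03,0],[1,0,0,-0.07,0],[1,0,0,-0.11,0],[1,0,0,-0.14,0],[1,0,0,-0.16,0],[1,0,0,-0.17,0],[1,0,0,-0.17,0],[0,0,0,-0.17,0],[-0.7,0,0,-0.17,0],[-1,0,0,-0.17,0],[-1,0,0,-0.17,0],[-1,0,0,-0.17,0],[-1,0,0,-0.17,0],[-1,0,0,-0.17,0],[-1,0,0,-0.17,0]]' 25
python3 - <<'E'
from h import *
snap("top","top2.png");snap("wrist","w2.png");snap("side","s2.png")
E
```

```text
[ 0.55221969 -0.15408559] 0.1063355339928102 0.12185892712523581
[ 0.55730704 -0.14976328] 165.11149636913967 -35.00440099998762
clock: 3.1
position: [0.4527, -0.1218, 0.1319]
tool_rot: [0.0, 0.156, 0.988, 0.0]
force: [-1.0, 0.9, 3.9]
opening: 0.0154
```

View pics/top2.png

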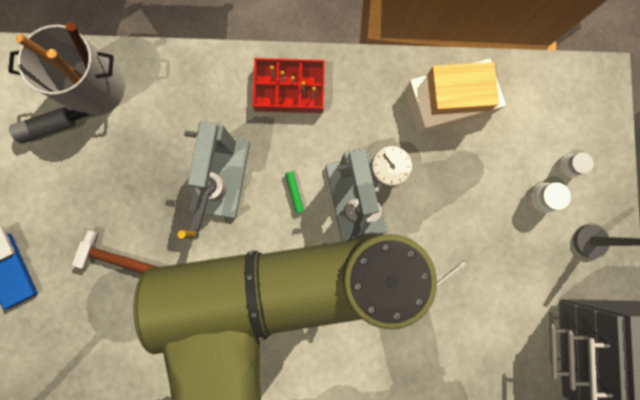

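View pics/w2.png

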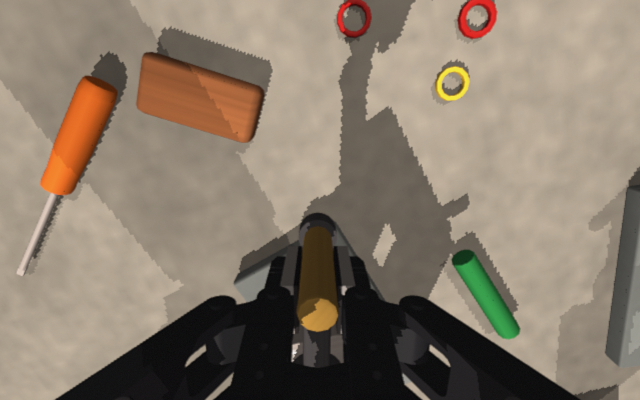

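View pics/s2.png

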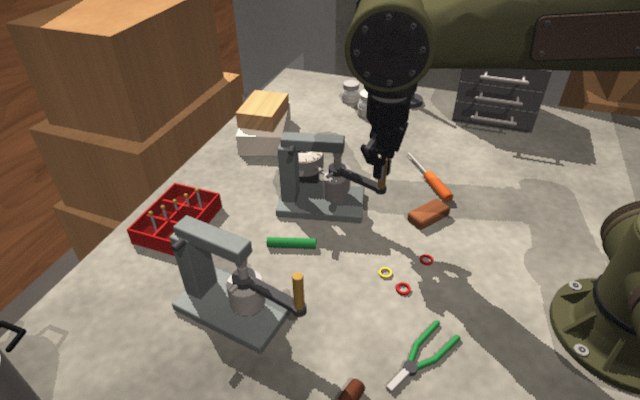

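```bash
cat > arc.py <<'E'
import sys,numpy as np
A=np.array([.556,-.152]);a0=163.7;R=.1089
f,t,st=map(float,sys.argv[1:4])
p=lambda d:A+R*np.array([np.cos(np.radians(a0+d)),np.sin(np.radians(a0+d))])
for d in np.arange(f+st,t+st/2,st):print(d,np.round(p(d)-p(f),4),d-f)
E
python3 arc.py 0 110 5
cat > dial.py <<'E'
from h import *
import sys
c=read_camera("top");im=c['color']
cv2.imwrite('pics/%s.png'%sys.argv[1],im)
g=cv2.cvtColor(im,cv2.COLOR_BGR2GRAY)[142:190,368:416]
z=cv2.resize(g,None,fx=8,fy=8,interpolation=cv2.INTER_CUBIC);cv2.imwrite('pics/%s_d.png'%sys.argv[1],z)
# needle: dark pixels within radius 13 px of dial centre (392,165.5); direction of dark mass
cx,cy=(392.3-368+.5)*8,(165.4-142+.5)*8
y,x=np.indices(z.shape);r=np.hypot(x-cx,y-cy)/8;an=np.degrees(np.arctan2(x-cx,cy-y))%360
pr=[z[(r>4)&(r<11)&(abs((an-a+180)%360-180)<5)].mean() for a in range(0,360,2)]
k=int(np.argmin(pr));w=np.array([max(0,np.median(pr)-pr[(k+j)%180]) for j in range(-12,13)])
print('needle cw deg from image up',(2*k+2*(w*np.arange(-12,13)).sum()/w.sum())%360,pr[k],np.median(pr))
E
python3 dial.py d0
```

```text
5.0 [-0.0023 -0.0092] 5.0
10.0 [-0.0037 -0.0186] 10.0
15.0 [-0.0043 -0.0281] 15.0
20.0 [-0.0042 -0.0376] 20.0
25.0 [-0.0031 -0.047 ] 25.0
30.0 [-0.0013 -0.0564] 30.0
35.0 [ 0.0014 -0.0655] 35.0
40.0 [ 0.0048 -0.0743] 40.0
45.0 [ 0.009  -0.0829] 45.0
50.0 [ 0.0139 -0.091 ] 50.0
55.0 [ 0.0195 -0.0987] 55.0
60.0 [ 0.0258 -0.1058] 60.0
65.0 [ 0.0326 -0.1124] 65.0
70.0 [ 0.0401 -0.1183] 70.0
75.0 [ 0.0479 -0.1236] 75.0
80.0 [ 0.0563 -0.1282] 80.0
85.0 [ 0.065 -0.132] 85.0
90.0 [ 0.074  -0.1351] 90.0
95.0 [ 0.0832 -0.1374] 95.0
100.0 [ 0.0926 -0.1388] 100.0
105.0 [ 0.1021 -0.1394] 105.0
110.0 [ 0.1116 -0.1392] 110.0
needle cw deg from image up 318.68805473629163 115.78397212543554 236.85689948892673
```

View pics/d0_d.png

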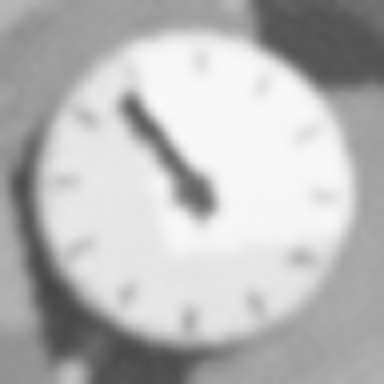

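```bash
python3 -m creep '[[-1,-0.0012,-0.0045,0,2.5],[-1,-0.0023,-0.0092,0,5],[-1,-0.0037,-0.0186,0,10],[-1,-0.0043,-0.0281,0,15],[-1,-0.0042,-0.0376,0,20],[-1,-0.0031,-0.0470,0,25],[-1,-0.0013,-0.0564,0,30],[-1,-0.0013,-0.0564,0,30],[-1,-0.0013,-0.0564,0,30]]'; python3 dial.py d1
```

```text
clock: 4.05
position: [0.4498, -0.1795, 0.1319]
tool_rot: [-0.002, -0.104, 0.995, -0.001]
force: [-8.1, -1.6, 8.5]
opening: 0.0152
needle cw deg from image up 116.10321267383222 108.93696763202726 231.67539272324817
```

View pics/d1.png

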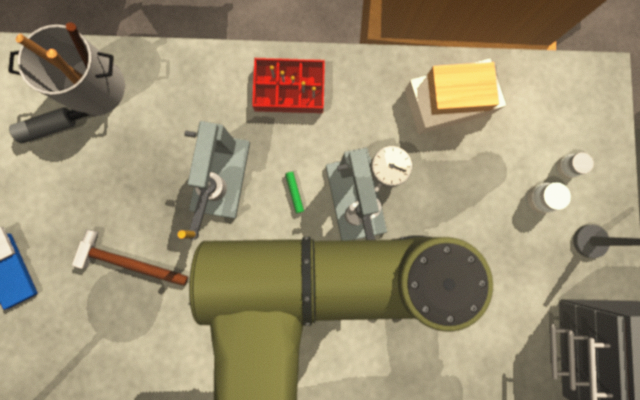

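```bash
python3 arc.py 30 110 5; python3 -m creep '[[-1,0.0012,-0.0045,0,2.5],[-1,0.0027,-0.0091,0,5],[-1,0.0061,-0.0179,0,10],[-1,0.0061,-0.0179,0,10]]';python3 dial.py d2;  python3 -m creep '[[-1,0.002,-0.0042,0,2.5],[-1,0.0042,-0.0086,0,5],[-1,0.0091,-0.0167,0,10],[-1,0.0091,-0.0167,0,10]]';python3 dial.py d3
```

```text
35.0 [ 0.0027 -0.0091] 5.0
40.0 [ 0.0061 -0.018 ] 10.0
45.0 [ 0.0103 -0.0265] 15.0
50.0 [ 0.0152 -0.0346] 20.0
55.0 [ 0.0208 -0.0423] 25.0
60.0 [ 0.0271 -0.0494] 30.0
65.0 [ 0.0339 -0.056 ] 35.0
70.0 [ 0.0413 -0.062 ] 40.0
75.0 [ 0.0492 -0.0673] 45.0
80.0 [ 0.0576 -0.0718] 50.0
85.0 [ 0.0662 -0.0757] 55.0
90.0 [ 0.0752 -0.0787] 60.0
95.0 [ 0.0845 -0.081 ] 65.0
100.0 [ 0.0939 -0.0825] 70.0
105.0 [ 0.1033 -0.0831] 75.0
110.0 [ 0.1128 -0.0829] 80.0
clock: 4.43
position: [0.4558, -0.198, 0.1319]
tool_rot: [-0.002, -0.193, 0.981, -0.001]
force: [-8.2, -2.1, 7.2]
opening: 0.0151
needle cw deg from image up 146.8895608732642 99.57069846678024 231.6595713391284
clock: 4.82
position: [0.4649, -0.2149, 0.1319]
tool_rot: [-0.002, -0.277, 0.961, -0.001]
force: [-8.3, -4.2, 7.3]
opening: 0.0154
needle cw deg from image up 165.31339466360305 102.01877133105802 231.7907733146641
```

View pics/d3.png

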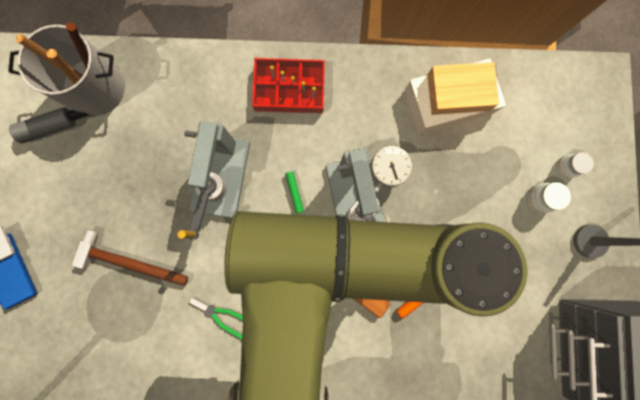

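```bash
python3 -m creep '[[-1,0.0027,-0.0038,0,2.5],[-1,0.0056,-0.0077,0,5],[-1,0.0119,-0.0148,0,10],[-1,0.0119,-0.0148,0,10]]';python3 dial.py d4;  python3 -m creep '[[-1,0.0034,-0.0032,0,2.5],[-1,0.0068,-0.0066,0,5],[-1,0.0142,-0.0126,0,10],[-1,0.0142,-0.0126,0,10]]';python3 dial.py d5; python3 -m creep '[[-1,0.004,-0.0028,0,2.5],[-1,0.0079,-0.0053,0,5],[-1,0.0163,-0.0098,0,10],[-1,0.0163,-0.0098,0,10]]';python3 dial.py d6
```

```text
clock: 5.2
position: [0.4771, -0.2302, 0.1319]
tool_rot: [-0.002, -0.36, 0.933, -0.001]
force: [-7.8, -6.4, 5.3]
opening: 0.0152
needle cw deg from image up 169.69010369041962 102.01706484641639 231.58056380857136
clock: 5.58
position: [0.4917, -0.2429, 0.132]
tool_rot: [-0.002, -0.44, 0.898, -0.001]
force: [-5.4, -7.3, 5.2]
opening: 0.0152
needle cw deg from image up 160.27250729655415 102.77172061328791 230.74317406143342
clock: 5.97
position: [0.5082, -0.2528, 0.132]
tool_rot: [-0.002, -0.516, 0.856, -0.001]
force: [-4.8, -9.0, 5.1]
opening: 0.0156
needle cw deg from image up 136.9659916418851 100.42150170648465 230.0666756276591
```

View pics/d6.png

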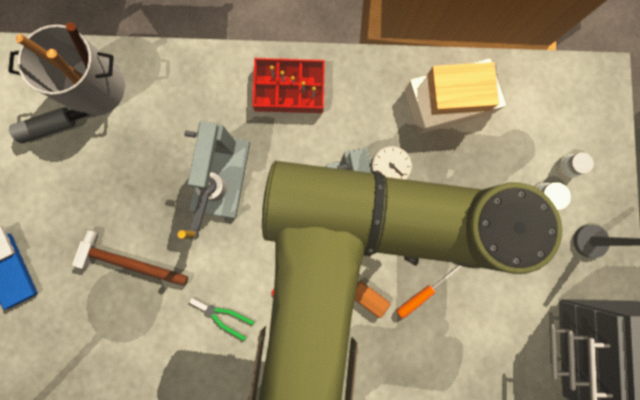

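```bash
python3 arc.py 80 95 5; python3 -m creep '[[-1,0.0043,-0.002,0,2.5],[-1,0.0087,-0.0038,0,5],[-1,0.013,-0.0054,0,7.5],[-1,0.0177,-0.0069,0,10],[-1,0.0223,-0.0082,0,12.5],[-1,0.0241,-0.0086,0,13.5],[-1,0.0241,-0.0086,0,13.5]]';python3 dial.py d7; python3 -c "
from h import *
snap('wrist','w7.png');snap('side','s7.png')"
```

```text
85.0 [ 0.0087 -0.0038] 5.0
90.0 [ 0.0177 -0.0069] 10.0
95.0 [ 0.0269 -0.0092] 15.0
clock: 6.6
position: [0.5321, -0.2611, 0.132]
tool_rot: [-0.002, -0.612, 0.791, -0.001]
force: [-3.9, -8.6, 3.3]
opening: 0.0158
needle cw deg from image up 336.5127344338404 64.55687606112055 86.5649141257866
```

View pics/d7.png

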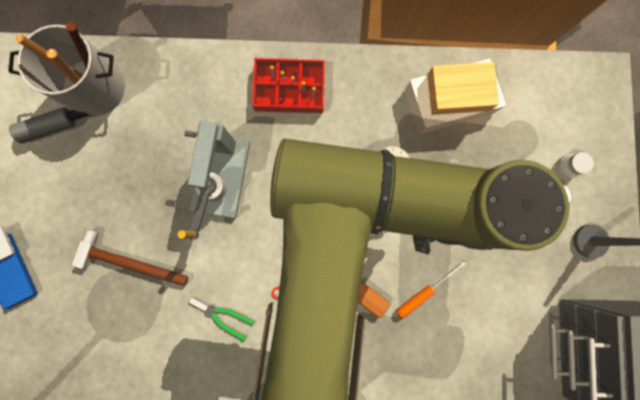

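View pics/w7.png

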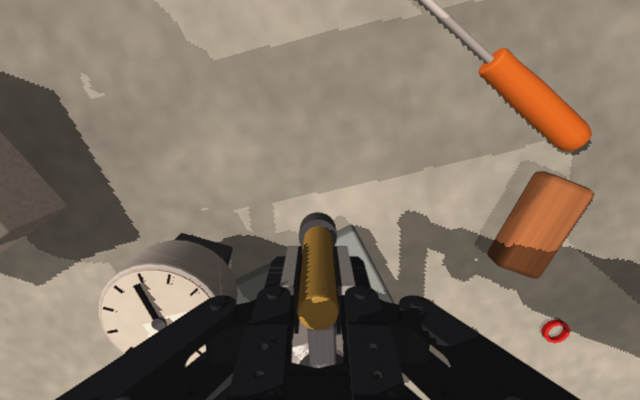

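Run:
```python
from h import *
s=state();c=read_camera("wrist")
im=c['color'];cv2.imwrite('pics/w7z.png',cv2.resize(im[235:365,90:240],None,fx=4,fy=4,interpolation=cv2.INTER_CUBIC))
t=wz(s,c,137,287,.087);h=wz(s,c,160,324,.087)
t2=read_camera("top");V=np.array(t2['view'])
def pj(p):
    q=V[:3,:3]@np.array([*p,.087])+V[:3,3];return np.array([t2['cx']-t2['fx']*q[0]/q[2],t2['cy']+t2['fy']*q[1]/q[2]])
a,b=pj(t),pj(h);print(h,a,b,np.degrees(np.arctan2(a[0]-b[0],b[1]-a[1]))%360)
```

```text
[ 0.65845991 -0.21659004] [405.0971407 163.6111018] [390.82896838 164.62736363] 85.92594297647243
```

View pics/w7z.png

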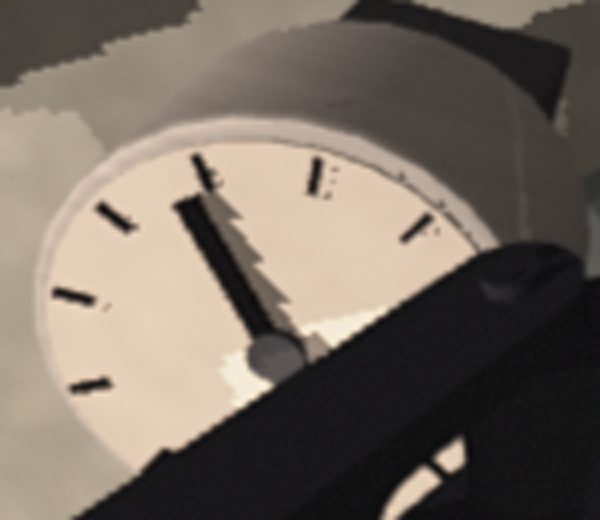

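```bash
python3 arc.py 93.5 58.2 -3.53
```

```text
89.97 [-0.0065  0.0017] -3.530000000000001
86.44 [-0.0129  0.0038] -7.060000000000002
82.91 [-0.0191  0.0062] -10.590000000000003
79.38 [-0.0252  0.0091] -14.120000000000005
75.85 [-0.0311  0.0123] -17.650000000000006
72.32 [-0.0367  0.0159] -21.180000000000007
68.78999999999999 [-0.0422  0.0198] -24.710000000000008
65.25999999999999 [-0.0474  0.0241] -28.24000000000001
61.72999999999999 [-0.0523  0.0286] -31.77000000000001
58.19999999999999 [-0.0569  0.0335] -35.30000000000001
```

```bash
python3 -m creep '[[-1,-0.0065,0.0017,0,-3.5],[-1,-0.0129,0.0038,0,-7],[-1,-0.0191,0.0062,0,-10.6],[-1,-0.0252,0.0091,0,-14.1],[-1,-0.0311,0.0123,0,-17.6],[-1,-0.0367,0.0159,0,-21.2],[-1,-0.0422,0.0198,0,-24.7],[-1,-0.0474,0.0241,0,-28.2],[-1,-0.0523,0.0286,0,-31.8],[-1,-0.0569,0.0335,0,-35.3],[-1,-0.0569,0.0335,0,-35.3],[-1,-0.0569,0.0335,0,-35.3],[-1,-0.0569,0.0335,0,-35.3]]';python3 dial.py d8
python3 - <<'E'
import numpy as np
from h import *
for p in ([.4771,-.2302],[.4649,-.2149],[.4917,-.2429],state()['position'][:2]):
    print(np.degrees(np.arctan2(p[1]+.152,p[0]-.556))%360-163.7)
E
```

```text
clock: 7.93
position: [0.4743, -0.2269, 0.1319]
tool_rot: [-0.002, -0.343, 0.939, -0.001]
force: [-7.2, -6.1, 5.3]
opening: 0.0154
needle cw deg from image up 170.39549035942554 103.54514480408858 231.70442930153322
61.04470540906095
50.92314104919825
71.0255291995349
58.84571489446273
```

View pics/d8_d.png

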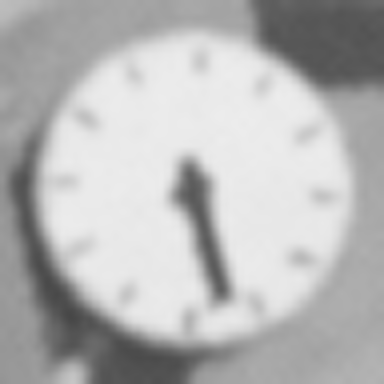

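```bash
python3 -m creep '[[-0.4,0,0,0,0],[-0.2,0,0,0,0],[0,0,0,0,0],[0,0,0,0,0],[0,0,0,0,0],[0,0,0,0.02,0],[0,0,0,0.06,0],[0,0,0,0.1,0],[0,0,0,0.13,0],[0,0,0,0.15,0],[0,0,0,0.15,0],[0,0,0,0.15,0]]';python3 dial.py d9; python3 -c "
from h import *
snap('wrist','w9.png')"
```

```text
clock: 8.98
position: [0.4766, -0.2249, 0.2824]
tool_rot: [0.001, -0.344, 0.939, -0.0]
force: [0.3, 0.0, -1.2]
opening: 0.0429
needle cw deg from image up 168.9220468675406 129.81399317406144 248.3815419441905
```

View pics/d9.png

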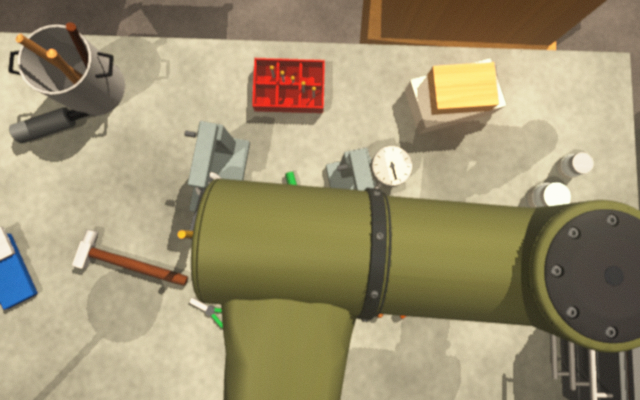

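View pics/w9.png

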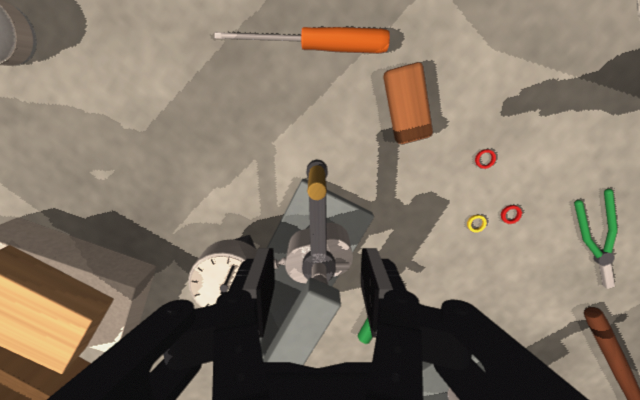

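```bash
python3 -c "
from workcell import *
print(hand_in(),state()['clock'])"
```

```text
the job is handed in; nothing more can be done
the job is handed in; nothing more can be done
```

I turned the gauge stand's mandrel past its high spot, brought it back to the highest reading, let go of the handle and handed the job in. It took about 9 s of the 51 s allowed.

- **Finding the peak:** The needle, in degrees clockwise as seen in the top picture, rose from 319° through a full turn to about 170°. That was roughly 58° of handle swing from the start. Needle readings taken on both sides of the peak gave the same position.
- **Past the peak:** I carried on about 35° further, and the needle fell back to about 86°, roughly 4.9 mm below the peak. The arm hid the dial from the top camera there, so I took that reading from the wrist camera. It is coarser, and the stated curve would give only about 4 mm at that angle. Either way the fall is more than 3 mm.
- **Back on the peak:** With the handle still gripped, the needle read 170.4°, the highest I saw. After I let go and lifted clear it read 168.9°. That difference is under 0.1 mm, and I put it down to reading noise and a change in lighting.
- **Last checks:** The gripper was open above the handle with almost no force on the tool. I never touched the other stand.

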